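Check a wax warmer's sensor button with a contact thermometer

TASK

Lift the loose lid off the empty wax warmer by its knob and set it down, knob up and without dropping it, on the round cork mat. Then take the contact thermometer out of its stand and hold it upright with its sprung foot pressed lightly on the middle of the raised round button on the warmer's floor, so that the foot is pushed about half-way in (about 3 N). Finish like that, still holding the thermometer on the button; leave the other toiletries where they are.

Things in the scene. Friction and masses are not known exactly. Their poses are not given: they have to be found in the camera images.
- pot: The wax warmer: white round pot 156 mm wide, fixed to the counter, open at the top under its lid. Origin: centre of its underside; z up. Rim 95 mm high, wall 10 mm thick (inside 136 mm wide), flat metal inner floor 20 mm above the counter. A dial (knob) sticks out 20 mm at its -x side, a small lug 22 mm at its +x side.
- button_top (a point): Centre of the top face of the raised dark metal sensor button on the warmer's inner floor, the spot to be probed: a disc 32 mm wide and 4 mm high, its top 24 mm above the counter, 28 mm from the warmer's axis towards the dial (-x of the pot). Hidden until the lid is off. Rigid.
- lid_knob (a point): Centre of the black knob of the loose metal lid; z up. Lid: disc 148 mm wide, 6 mm thick, with a plug 124 mm wide, 6 mm deep beneath that sits loosely in the warmer's mouth. Knob: cylinder 32 mm wide, 22 mm tall on a neck 18 mm wide; its centre is 22 mm above the lid's upper face, 34 mm above the plug's underside. Mass about 0.2 kg (varies).
- lid: The same loose lid; origin at the centre of the underside of its plug.
- mat_top (a point): Centre of the top of the round cork mat, 180 mm wide and 6 mm thick, fixed on the counter.
- mat: The same cork mat; origin at the centre of its underside.
- stand_top (a point): Centre of the top of the thermometer stand (white, fixed to the counter): a base 90 mm square, two side walls and a top plate 80 mm square and 12 mm thick with a 21 mm hole through it, top 130 mm above the counter. The thermometer hangs in the hole by its flange; draw it straight up.
- stand: The same stand; origin at the centre of its underside.
- probe_grip (a point): Centre of the grey handle of the contact thermometer: upright block 26 mm (its x) by 34 mm (its y) by 60 mm tall (z up), on a round flange 40 mm wide, 4 mm thick, whose underside lies 34 mm below this point. Below the flange a plug 18 mm wide, 10 mm long, then a stem 8 mm wide. Mass about 0.135 kg (varies). In the stand this point is 164 mm and the handle top 194 mm above the counter.
- probe: The same thermometer with its foot; origin at the centre of the flange's underside, z up along the handle.
- foot_tip (a point): Centre of the flat underside of the thermometer's brass foot, a disc 12 mm wide; in line with the handle, 144 mm below point probe_grip when not pressed.
- foot (a joint): How far the thermometer's sprung foot is pushed in towards the handle: 0 = fully out, 0.015 m = bottomed. The spring pushes with 0.9 N at 0 and 0.3 N more for each mm (3.2 N at half-way, 5.4 N at the bottom).
- soap: Bystander: clear soap pump bottle, 72 mm wide, 170 mm tall. Origin at its underside, z up.
- cotton_jar: Bystander: white jar with a steel cap, 84 mm wide, 110 mm tall. Origin at its underside, z up.
- tumbler: Bystander: white ceramic cup, 72 mm wide, 95 mm tall. Origin at its underside, z up.
- lotion: Bystander: slim white bottle, 52 mm wide, 150 mm tall. Origin at its underside, z up.
- spray_can: Bystander: small bare metal can, 48 mm wide, 110 mm tall. Origin at its underside, z up.
- cream: Bystander: low white jar with a grey cap, 52 mm wide, 45 mm tall. Origin at its underside, z up.
- spatula: Bystander: wooden spatula lying flat at the left, 180 mm long. Origin at its underside (middle of its length or near it).
Mind the look-alikes: they are no part of the job. Of the things shaped like the lid, the aluminium one is meant.

How it is judged:
By the outcome, as a careful person would: the job done as asked, in the order asked, and still so for the second after the job is handed in, while the arm keeps its last pose, push and grip.
It also fails if it takes over 64 s, if anything falls off the work surface, if the arm or the gripper's body presses on something with over 40 N, if the wrist force passes 120 N, or if a joint passes its speed limit or range.

ROBOT

A 7-joint arm with a two-finger parallel gripper is mounted at the origin on the work surface. World frame = base frame: x ahead of the robot, y to its left, z up, the work surface at z = 0. Lengths are in m, angles in rad, forces in N, time in s.
With the tool pointing down it reaches from about 0.425 to 0.825 m from the base axis. Payload 3.6 kg.
Tool frame: the origin (TCP) lies where the fingers leave the gripper's body, on its centre line; the fingertips stand 73 mm ahead of it and the grasp point (between the pads) lies 54 mm ahead of it; z points along the fingers, y is the line along which they close (so a half turn about z gives the same grasp; the last joint's range is limited). The gripper opens to 85 mm and grips with 20 to 120 N. Pads are 22 mm wide; open, the fingers measure 114 mm over their backs; the gripper's body (76 mm by 85 mm) begins 54 mm behind the grasp point. The pads swing forward as they close: fully open they stand 13 mm farther back than shut.
Start: joints at [1.107, 0.615, -0.013, 1.423, 0.008, 1.103, -0.04], TCP at [0.275, -0.589, 0.304] pointing down, gripper open.
Joint ranges: [-3.12, 3.12], [-0.3, 2.06], [-1.34, 1.32], [0.26, 2.42], [-1.36, 4.5], [0.01, 1.98], [-2.84, 2.84]. Speed limits (rad/s): [2.79, 2.79, 3.14, 3.14, 3.14, 3.14, 3.14].

INTERFACE

Orientations are given as a unit quaternion [x, y, z, w].
In Python, from station import arm, snapshot, camera_info, ticket gives the robot as it stands. Calls block until the motion is done:
- arm.movep(position, orientation): joint-space move of the TCP to a pose.
- arm.line_to(position, velocity=0.15, ori=None): straight line of the TCP; ori=None keeps the orientation; velocity is the mean speed in m/s.
- arm.move_j(angles): joint-space move.
- arm.move_gripper(opening, effort=None): opening from 0.0 (shut) to 1.0 (fully open); effort is the grip in N (None keeps the last); returns when the fingers have stopped.
- arm.pause(seconds).
- arm.ik(position, orientation): joint angles nearest the present ones, or None.
- snapshot(name): name is "side" or "top" or "wrist"; returns the picture (420x560x3 uint8, blue, green, red); there is no depth.
- camera_info(name): a dict with "fx", "fy", "cx", "cy" (pixels), "R" (3x3) and "t" (3): a world point X has camera coordinates R X + t; the wrist camera has in their place "T_tool_cam" (4x4, takes a point from camera to tool coordinates, whose origin is the TCP and whose axes are the flange's). Camera axes: x right, y down, z forward; pixel columns grow to the right and rows downward; lengths in m; the calibration is good to about 2 mm. A picture is of the moment at which its call begins: read the wrist's pose just before it. camera_info takes no time and is no camera call.
A pose or a line that the arm cannot do raises arm.MotionError and nothing moves.
- ticket.finish_job(): hands the job in; it is judged then, once.
Readings, each from a call of its own:
- arm.read_time(): time.
- arm.read_joint_positions(): joint angles.
- arm.read_dq(): joint speeds.
- arm.read_effort(): joint torques, N m.
- arm.read_tool_pos(): TCP position.
- arm.read_eef_rot(): TCP orientation.
- arm.read_ft_force(): force on the tool from outside, world axes, zero at the start.
- arm.read_wrist_torque(): the same for the moment, N m.
- arm.read_opening(): opening from 0.0 (shut) to 1.0 (fully open).
- arm.read_finger_force(): force on a finger pad.
Only numpy, scipy, OpenCV 4.12 (cv2) and the standard library are available. Lean on these libraries where they do the work, as an engineer would, in place of code of your own. Each camera call takes 0.05 s, during which the arm holds its last target. There are 200 camera calls.

## Working session

There is one attempt and no reset: what is moved stays moved. The work goes in short steps, each a Python script; the robot and the scene stay as the last script left them, time stands still between calls to the robot, and variables do not carry over. Pictures are saved under pics/ and viewed, at most 10 in all, crops included, and the job is handed in when it is done.

```bash
mkdir -p pics; ls; cat > h.py <<'E'
import numpy as np, cv2
from station import arm, snapshot, camera_info, ticket
from scipy.spatial.transform import Rotation as Ro
def px2plane(name,u,v,z,pose=None):
    c=camera_info(name)
    d=np.array([(u-c['cx'])/c['fx'],(v-c['cy'])/c['fy'],1.])
    if name=='wrist':
        p,q=pose; T=np.eye(4);T[:3,:3]=Ro.from_quat(q).as_matrix();T[:3,3]=p
        M=T@np.array(c['T_tool_cam']); o=M[:3,3]; d=M[:3,:3]@d
    else:
        R=np.array(c['R']);o=-R.T@np.array(c['t']);d=R.T@d
    return o+d*(z-o[2])/d[2]
def proj(name,X):
    c=camera_info(name);x=np.array(c['R'])@np.array(X)+np.array(c['t'])
    return np.array([c['fx']*x[0]/x[2]+c['cx'],c['fy']*x[1]/x[2]+c['cy']])
def pose(): return np.array(arm.read_tool_pos()),np.array(arm.read_eef_rot())
def snap(name,f):
    p=pose(); im=snapshot(name); cv2.imwrite('pics/'+f,im); return im,p
def down(yaw): # tool z down, tool y axis (closing) at angle yaw in world xy
    y=np.array([np.cos(yaw),np.sin(yaw),0]);z=np.array([0,0,-1.]);x=np.cross(y,z)
    return Ro.from_matrix(np.c_[x,y,z]).as_quat()
E
python3 - <<'E'
from h import *
a,_=snap('top','top0.png');b,_=snap('side','side0.png')
cv2.imwrite('pics/both.png',np.vstack([a,b])[:, :] if 0 else cv2.resize(np.hstack([a,b]),(800,300)))
for n in('top','side'):
    c=camera_info(n);R=np.array(c['R']);print(n,c['fx'],-R.T@np.array(c['t']),R[2])
print(camera_info('wrist'),pose(),arm.read_time())
E
```

```text
pics
top 432.07481785726986 [0.44832009 0.0549186  1.13654316] [ 0.06095471  0.0205882  -0.99792818]
side 400.74776508381365 [0.1937972  0.71498767 0.9473197 ] [ 0.31391328 -0.5843272  -0.74834496]
{'fx': 337.29376331171795, 'fy': 337.29376331171795, 'cx': 282.66262425051445, 'cy': 214.44841523906746, 'T_tool_cam': array([[-1.27304404e-04, -9.56214779e-01, -2.92665816e-01,
         7.40984920e-02],
       [ 9.99999827e-01, -2.89614869e-04,  5.11264480e-04,
         7.44702057e-04],
       [-5.73639024e-04, -2.92665700e-01,  9.56214651e-01,
        -7.10010713e-02],
       [ 0.00000000e+00,  0.00000000e+00,  0.00000000e+00,
         1.00000000e+00]])} (array([ 0.27475825, -0.58849186,  0.30281931]), array([ 9.76238911e-01,  2.16693715e-01, -2.80099546e-04, -1.15950810e-03])) 0.1
```

View pics/top0.png

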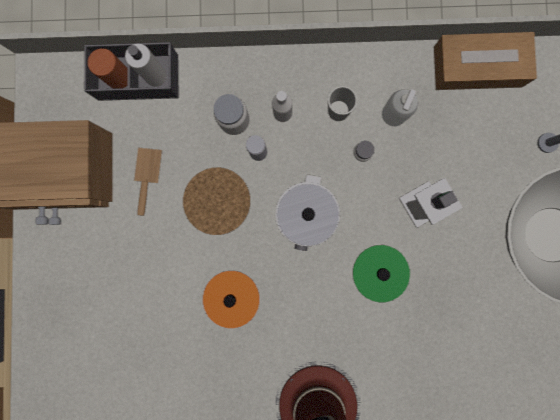

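View pics/side0.png

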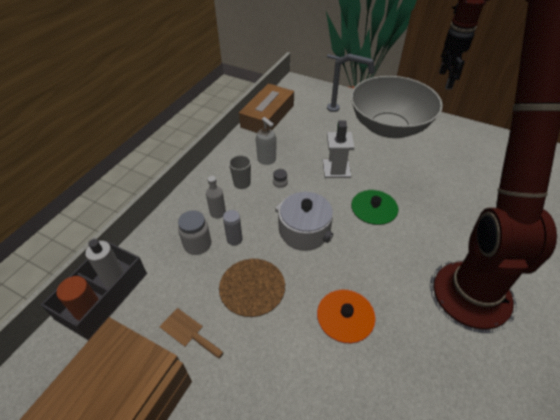

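The lid-shaped things in the top view are aluminium on the pot (308,214), orange (230,300) and green (382,273). The aluminium one fits, since it is metal and sits on the pot with the dial at (301,247) and lug at (314,181). The mat is at (217,201) and the stand with the thermometer at (435,202). Next I'll measure these and check one enlarged crop.

```bash
python3 - <<'E'
from h import *
a=cv2.imread('pics/top0.png');b=cv2.imread('pics/side0.png')
def blob(im,box,f):
    x0,y0,x1,y1=box;c=im[y0:y1,x0:x1].astype(int);m=f(c).astype(np.uint8)
    n,l,s,ct=cv2.connectedComponentsWithStats(m);i=1+np.argmax(s[1:,4]);return ct[i]+[x0,y0],s[i]
dark=lambda c:c.max(2)<60
k,s=blob(a,(290,195,326,232),dark);print('knob',k,s,px2plane('top',*k,.130))
ks,s=blob(b,(295,192,320,214),dark);print('knob side',ks,s,px2plane('side',*ks,.123))
brown=lambda c:(c[...,2]-c[...,0]>35)
m,s=blob(a,(175,160,258,240),brown);print('mat',m,s,px2plane('top',*m,.006))
m2,s=blob(b,(210,250,295,320),brown);print('mat side',m2,s,px2plane('side',*m2,.006))
h,s=blob(a,(425,180,470,225),dark);print('handle',h,s,px2plane('top',*h,.18))
h2,s=blob(b,(330,115,355,145),dark);print('handle side',h2,s,px2plane('side',*h2,.164))
for n,u,v in(('dial',301,248),('lug',314,180)):print(n,px2plane('top',u,v,.07))
c=cv2.resize(a[150:300,200:475],None,fx=2.9,fy=2.9,interpolation=cv2.INTER_CUBIC);cv2.imwrite('pics/crop.png',c)
E
```

```text
knob [307.83471074 213.95041322] [ 12  13  12  13 121] [0.48398888 0.01619568 0.13      ]
knob side [306.34951456 204.77669903] [  7   7  10  13 103] [0.48361139 0.0173179  0.123     ]
mat [216.1689054  200.76136039] [   8    8   67   67 3499] [0.52934529 0.25134286 0.006     ]
mat side [251.67042735 287.14290598] [   9    9   66   57 2925] [0.52701773 0.25712971 0.006     ]
handle [437.61946903 201.24778761] [  6  13  15  16 113] [ 0.50277821 -0.26800787  0.18      ]
handle side [340.8        133.20769231] [  6   9  10  18 130] [ 0.50333648 -0.27395274  0.164     ]
dial [0.40293182 0.03305267 0.07      ]
lug [ 0.5698337 -0.0037846  0.07     ]
```

View pics/crop.png

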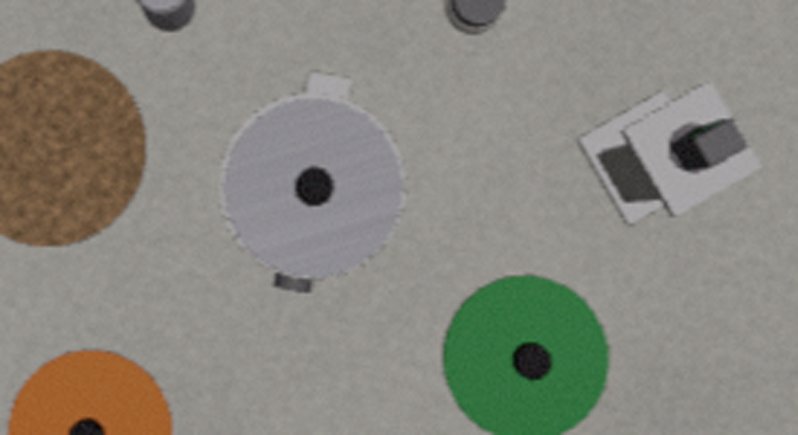

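The crop confirms the aluminium lid, with the orange and green ones as decoys. The knob views agree to about 1 mm. I'll move above the knob, check with the wrist camera, and look at the stand on the way.

```bash
python3 - <<'E'
from h import *
# look at the handle on the way, then the knob
arm.movep([.503,-.268,.36],down(np.deg2rad(27)));_,P1=snap('wrist','w_handle.png')
arm.movep([.484,.017,.30],down(0));w,P=snap('wrist','w_knob.png');print(P1,P,arm.read_time())
m=(w.max(2)<60).astype(np.uint8);n,l,s,ct=cv2.connectedComponentsWithStats(m)
for i in range(1,n):
    if s[i,4]>200:print(s[i],ct[i],px2plane('wrist',*ct[i],.13,P))
print(arm.read_ft_force(),arm.read_joint_positions())
a=cv2.imread('pics/w_handle.png');cv2.imwrite('pics/w2.png',cv2.resize(np.hstack([a,w]),(800,300)))
E
```

```text
(array([ 0.50220356, -0.26989113,  0.35958251]), array([ 5.24072606e-01,  8.51673243e-01, -7.27191164e-04, -2.49779458e-04])) (array([0.48460585, 0.01546119, 0.30009086]), array([ 7.07919106e-01,  7.06293315e-01, -7.08010533e-05,  5.35557374e-04])) 2.8
[ 433   13   70   64 2147] [463.13926409  49.75780158] [0.60222063 0.12685839 0.13      ]
[ 521  104   39   44 1292] [542.36764706 125.75619195] [0.66449374 0.07886831 0.13      ]
[ 262  191   41   45 1450] [282.37310345 212.8062069 ] [0.48437464 0.01641139 0.13      ]
[ 493  236   67   81 3279] [528.14638609 267.11558402] [ 0.67740413 -0.0286952   0.13      ]
[    0   274   560   146 40777] [280.25916571 372.06761164] [ 0.48213996 -0.12884426  0.13      ]
[550 283  10  38 266] [555.30451128 302.45488722] [ 0.70620051 -0.06037233  0.13      ]
[-0.13506842 -0.26740139  0.49473014] [ 0.22089596  0.39064468 -0.41311491  1.88391805  0.19662096  0.90599519
 -0.28946354]
```

View pics/w2.png

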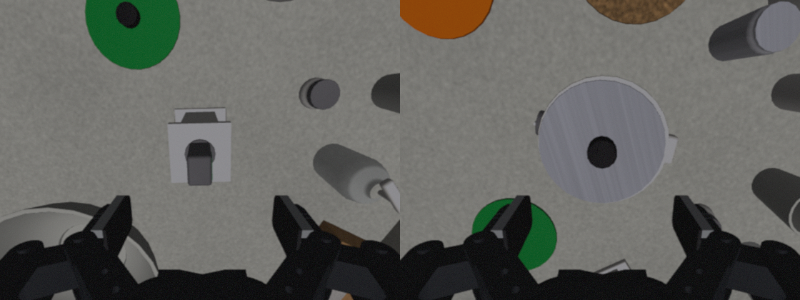

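The left wrist view shows the stand and handle lined up with a closing yaw of about 27°. The right one shows the knob at full-size pixel (282,213), which gives (0.484, 0.016) and agrees with the other views. Next I'll grasp and lift.

```bash
python3 - <<'E'
from h import *
arm.line_to([.484,.0163,.178],.12,ori=down(0))
arm.pause(.3);print(pose()[0],arm.read_ft_force())
arm.move_gripper(0.0,40);print(arm.read_opening(),arm.read_finger_force(),arm.read_ft_force())
arm.line_to([.484,.0163,.20],.06);arm.line_to([.484,.0163,.25],.12)
arm.pause(.3);print(arm.read_opening(),arm.read_ft_force(),arm.read_wrist_torque(),arm.read_time())
snap('wrist','w_lift.png');snap('side','s_lift.png');snap('top','t_lift.png')
a=cv2.imread('pics/s_lift.png');b=cv2.imread('pics/w_lift.png');cv2.imwrite('pics/l2.png',cv2.resize(np.hstack([a,b]),(800,300)))
E
```

```text
[0.4841568  0.01629478 0.17839196] [ 0.95963587  0.60685939 -0.0235545 ]
0.3595182007125436 39.4818252325058 [-0.21697241  0.01242202  2.58269622]
0.3618034647476907 [ 0.28780139  0.14875588 -1.83414085] [ 0.03086505 -0.0507794  -0.00204172] 6.1917
```

View pics/l2.png

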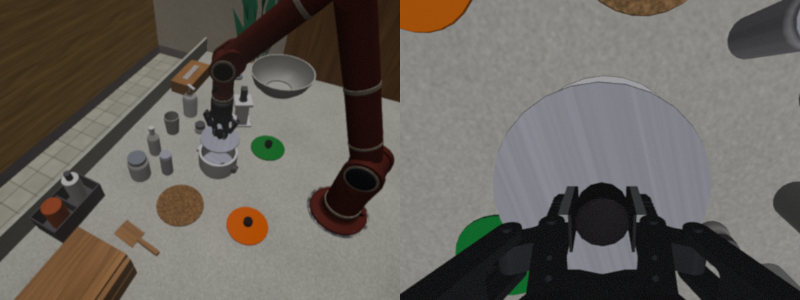

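The lid is held level by the knob. Next I'll place it on the mat.

```bash
python3 - <<'E'
from h import *
M=[.5285,.253]
arm.line_to([*M,.25],.2);arm.line_to([*M,.12],.15);arm.line_to([*M,.100],.06);arm.pause(.2)
f0=arm.read_ft_force()[2];print(f0)
z=.100
while z>.090:
    z-=.001;arm.line_to([*M,z],.02);f=arm.read_ft_force()[2]
    if f-f0>1.5:break
print(z,f,pose()[0],arm.read_time())
arm.move_gripper(.6);arm.pause(.2);print(arm.read_opening(),arm.read_ft_force())
arm.line_to([*M,.16],.1);arm.line_to([*M,.30],.25)
arm.movep([.455,.05,.30],down(0));P=pose();
snap('wrist','w_pot.png');print(P,arm.read_time());snap('top','t1.png')
a=cv2.imread('pics/t1.png');b=cv2.imread('pics/w_pot.png');cv2.imwrite('pics/p2.png',cv2.resize(np.hstack([a,b]),(800,300)))
E
```

```text
-1.5563550047612635
0.095 0.9957650317204388 [0.5286403  0.25311161 0.09527137] 10.65
0.6007972569892478 [ 0.38835514 -0.42683513  0.75600803]
(array([0.45556923, 0.05141291, 0.29974834]), array([ 7.06497117e-01,  7.07715430e-01,  6.93614727e-04, -4.61422540e-04])) 13.6083
```

View pics/p2.png

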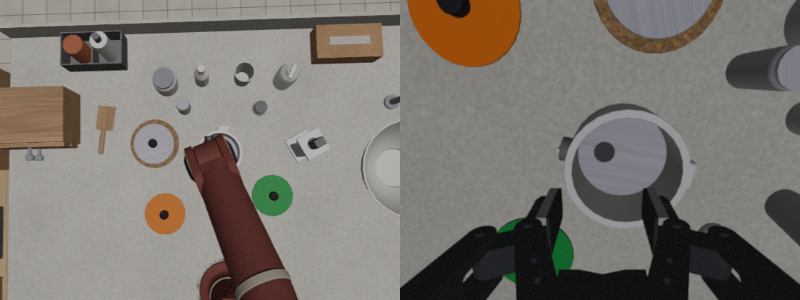

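The lid sits concentric on the mat. The button shows at wrist pixel (286,213), near the dial side. I'll measure the button, and the handle and stand from the earlier wrist picture.

```bash
python3 - <<'E'
from h import *
w=cv2.imread('pics/w_pot.png')
Pp=(np.array([0.45556923,0.05141291,0.29974834]),np.array([7.06497117e-01,7.07715430e-01,6.93614727e-04,-4.61422540e-04]))
c=w[190:240,262:312];m=(c.max(2)<80).astype(np.uint8);n,l,s,ct=cv2.connectedComponentsWithStats(m);i=1+np.argmax(s[1:,4])
k=ct[i]+[262,190];B=px2plane('wrist',*k,.024,Pp);print('button',k,s[i],B, 'diam',s[i,2]/337.3*(B[2]-Pp[0][2]-.071))
K=np.array([.484,.0163]);print('offset from lid axis',B[:2]-K,np.hypot(*(B[:2]-K)))
h=cv2.imread('pics/w_handle.png')
Ph=(np.array([0.50220356,-0.26989113,0.35958251]),np.array([5.24072606e-01,8.51673243e-01,-7.27191164e-04,-2.49779458e-04]))
g=h.max(2)
# stand top plate (bright)
m=(g>115).astype(np.uint8);m[:165]=0;m[265:]=0;m[:,:225]=0;m[:,335:]=0
cs=max(cv2.findContours(m,0,2)[0],key=cv2.contourArea)
q=np.array([px2plane('wrist',*p[0],.13,Ph)[:2] for p in cs],np.float32);print('plate',cv2.minAreaRect(q))
cv2.imwrite('pics/hz.png',cv2.resize(h[140:275,210:350],None,fx=4.2,fy=4.2,interpolation=cv2.INTER_CUBIC))
E
```

```text
button [285.57648953 212.2705314 ] [ 10   9  28  28 621] [0.45872052 0.02174588 0.024     ] diam -0.028784327067892083
offset from lid axis [-0.02527948  0.00544588] 0.025859421401344906
plate ((0.5083313584327698, -0.2900146543979645), (0.10640397667884827, 0.09675827622413635), 26.816104888916016)
```

View pics/hz.png

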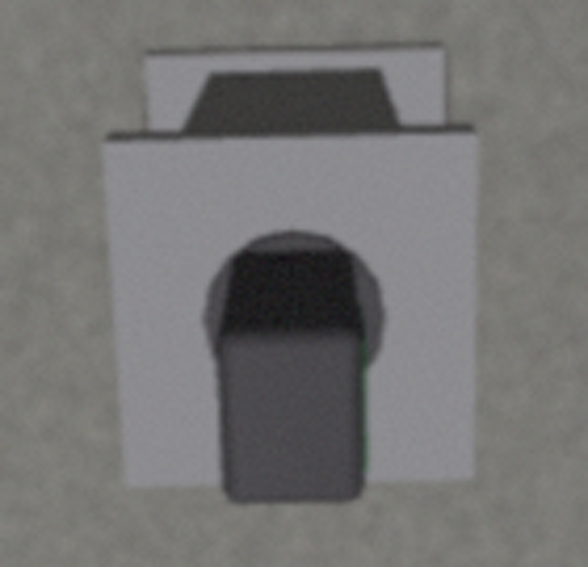

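The handle's top face is centred at wrist pixel (280,239.5) and the plate centre is at (280,213). The yaw is about 27°.

```bash
python3 - <<'E'
from h import *
Ph=(np.array([0.50220356,-0.26989113,0.35958251]),np.array([5.24072606e-01,8.51673243e-01,-7.27191164e-04,-2.49779458e-04]))
S=lambda x,y,z:px2plane('wrist',210+x/4.2,140+y/4.2,z,Ph)
H=S(293,418,.194);print('handle',H)
t=[S(*p,.194) for p in((222,337),(364,334),(364,498),(224,500))]
for i in range(4):
    d=t[(i+1)%4]-t[i];print(np.hypot(*d[:2]),np.degrees(np.arctan2(d[1],d[0])))
p=[S(*p,.13) for p in((105,136),(475,129),(475,480),(125,487))];print('plate',np.mean(p,0))
for i in range(4):
    d=p[(i+1)%4]-p[i];print(np.hypot(*d[:2]),np.degrees(np.arctan2(d[1],d[0])))
print(arm.read_time())
E
```

```text
handle [ 0.50827464 -0.28760854  0.194     ]
0.024935901934610854 28.077214739118578
0.03136564339519596 -62.520893900748746
0.025488656110070687 -152.29313049266273
0.03121158141372809 116.46222544437198
plate [ 0.50831841 -0.28805142  0.13      ]
0.07905235800183215 27.88489108420883
0.08135266140352011 -61.204452090689564
0.08068647338587046 -151.94167349765152
0.08158733688821791 117.64557018985067
13.6583
```

```bash
python3 - <<'E'
from h import *
q=down(np.deg2rad(28));H=[.5083,-.2878]
print(proj('top',[*H,.194]))
arm.movep([*H,.34],q);w,P=snap('wrist','w_h2.png');print(P,px2plane('wrist',280,213,.194,P))
arm.move_gripper(.85);arm.line_to([*H,.218],.12,ori=q);arm.pause(.3);print(pose(),arm.read_ft_force())
arm.move_gripper(0.0,60);arm.pause(.2);print(arm.read_opening(),arm.read_finger_force(),arm.read_ft_force(),arm.read_wrist_torque(),pose(),arm.read_time())
snap('side','s_g.png');snap('wrist','w_g.png')
a=cv2.imread('pics/s_g.png');b=cv2.imread('pics/w_g.png');c=cv2.resize(a[60:220,240:453],(560,420),interpolation=cv2.INTER_CUBIC);cv2.imwrite('pics/g2.png',cv2.resize(np.hstack([c,b]),(800,300)))
E
```

```text
[448.86360307 198.04195873]
(array([ 0.50909843, -0.2856197 ,  0.3399142 ]), array([ 5.13718586e-01,  8.57958345e-01,  7.76842334e-04, -2.98041749e-04])) [ 0.50305349 -0.27908483  0.194     ]
(array([ 0.50842736, -0.28785884,  0.2184167 ]), array([5.15064014e-01, 8.57151618e-01, 2.08145517e-06, 4.06264582e-04])) [ 0.56676616 -0.03309651  0.83667046]
0.2958225830332397 59.25247550010681 [-0.15290615 -0.87307317  0.97172047] [-0.0152413   0.02627074 -0.00567449] (array([ 0.50834238, -0.28787744,  0.21812565]), array([ 5.15055432e-01,  8.57156862e-01, -3.71024374e-05,  1.15530697e-04])) 17.5
```

View pics/g2.png

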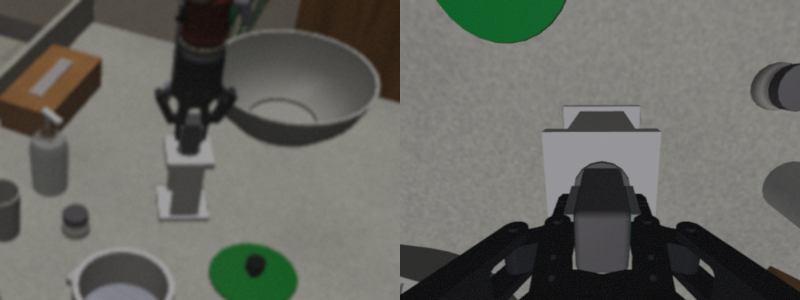

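The grip is on the handle: opening about 25 mm, handle centred between the pads. I'll draw it straight up and carry it over the button.

```bash
python3 - <<'E'
from h import *
H=[.5083,-.2878];B=[.458,.022]
arm.line_to([*H,.25],.08);arm.line_to([*H,.365],.18);arm.pause(.2);print(arm.read_opening(),arm.read_ft_force(),arm.read_wrist_torque())
arm.line_to([*B,.365],.2);arm.line_to([*B,.30],.12);arm.pause(.3);P=pose();print(P,arm.read_ft_force(),arm.read_time())
for n in('wrist','side'):snap(n,n+'_b.png')
tipz=P[0][2]-.218+.020
print('tip in side at',proj('side',[P[0][0],P[0][1],tipz]),'flange',proj('side',[P[0][0],P[0][1],P[0][2]-.218+.13]))
a=cv2.imread('pics/side_b.png');b=cv2.imread('pics/wrist_b.png');u,v=proj('side',[P[0][0],P[0][1],tipz]).astype(int)
c=cv2.resize(a[v-70:v+35,u-70:u+70],(560,420),interpolation=cv2.INTER_CUBIC);cv2.imwrite('pics/b2.png',cv2.resize(np.hstack([c,b]),(800,300)));print(u-70,v-70)
E
```

```text
0.29351253559685797 [ 0.58528936 -0.15503812 -2.1637935 ] [0.05589574 0.01505822 0.0075632 ]
(array([0.45822218, 0.02201807, 0.30053549]), array([5.15086904e-01, 8.57137726e-01, 2.86594785e-04, 5.64111898e-04])) [ 0.28254827  0.44533847 -1.01631552] 21.85
tip in side at [313.53776415 213.91002038] flange [315.95244083 185.98928275]
243 143
```

View pics/b2.png

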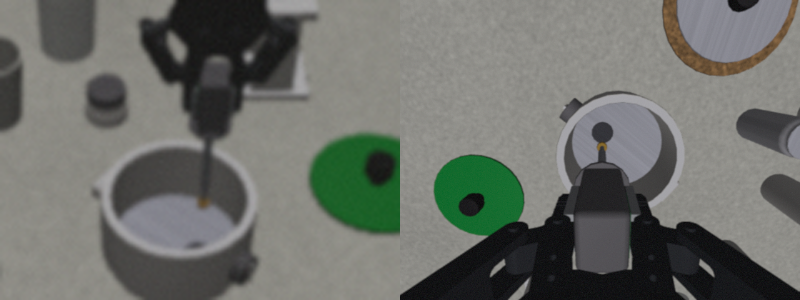

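The tip shows in the side view at (314,214) against a predicted (313.5,213.9), so the thermometer hangs straight. I'll recheck the button from the wrist view, then press.

```bash
python3 - <<'E'
from h import *
b=cv2.imread('pics/wrist_b.png');c=b[165:200,262:304];m=(c.max(2)<85).astype(np.uint8);m[35:]=0
cs=max(cv2.findContours(m,0,2)[0],key=cv2.contourArea);(x,y),r=cv2.minEnclosingCircle(cs);k=(x+262,y+165)
P=pose();B2=px2plane('wrist',*k,.024,P);print(k,r,B2)
B=np.array([.458,.022]) if np.hypot(*(B2[:2]-[.458,.022]))>.006 else (np.array([.4587,.0217])+B2[:2])/2
print(B)
F=lambda:np.mean([(arm.pause(.02),arm.read_ft_force())[1] for _ in range(15)],0)
arm.line_to([*B,.24],.1);arm.line_to([*B,.228],.05);arm.pause(.3);f0=F();print(f0)
for z in(.222,.220,.218,.216,.2145):
    arm.line_to([*B,z],.02);arm.pause(.15);print(z,pose()[0],F()-f0)
print(arm.read_time(),arm.read_opening())
snap('wrist','wf.png');snap('side','sf.png')
E
```

```text
(282.9642848968506, 185.2678565979004) 14.602014541625977 [0.45826493 0.02137618 0.024     ]
[0.45848246 0.02153809]
[ 0.01100172 -0.1046419  -1.98468447]
0.222 [0.45847984 0.02153838 0.22204693] [-0.22272913  0.29960197  1.47186537]
0.22 [0.45854592 0.02155071 0.2200611 ] [ 0.01798505 -0.01431964  2.11430106]
0.218 [0.45855384 0.02154783 0.21804152] [ 0.20011016 -0.12454728  2.5662575 ]
0.216 [0.45852321 0.02155344 0.21602678] [ 0.23013355 -0.01387949  2.97577709]
0.2145 [0.45852614 0.0215524  0.21451451] [ 0.02431204 -0.06862558  3.6139126 ]
27.0917 0.2989277526454397
```

The forces fit the spring law with contact at z ≈ 0.2236, so z = 0.216 is about half-way. I'll back off to that and check.

```bash
python3 - <<'E'
from h import *
p=pose()[0];arm.line_to([.4585,.0215,.2161],.02);arm.pause(.4)
F=np.mean([(arm.pause(.02),arm.read_ft_force())[1] for _ in range(25)],0);print(F-[0,-.1,-1.98],pose(),arm.read_time())
a,_=snap('side','sf2.png');b,_=snap('wrist','wf2.png')
c=cv2.resize(a[130:265,225:405],(560,420),interpolation=cv2.INTER_CUBIC);cv2.imwrite('pics/f2.png',cv2.resize(np.hstack([c,b]),(800,300)))
E
```

```text
[0.31418317 0.08972974 3.28782916] (array([0.45853554, 0.02151838, 0.21609154]), array([5.15040913e-01, 8.57165594e-01, 4.37128128e-05, 1.66942489e-05])) 28.2583
```

View pics/f2.png

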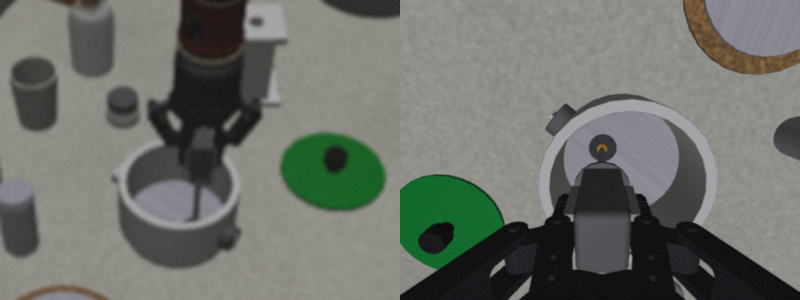

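The foot sits in the middle of the button (crop pixel (602,149)) at about 3.3 N, and the handle is upright. I'm handing the job in.

```bash
python3 -c "
from h import *
print(ticket.finish_job())"
```

```text
the job is handed in; nothing more can be done
None
```

The aluminium lid is on the cork mat, knob up, and the arm is holding the thermometer upright on the middle of the button at about 3.3 N, with the foot about half-way in; I handed the job in at about 28 s.

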